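# Open the sifter dial and pour out the bearing balls

## Task

The clear jar of the bench dispenser has a dial lid with a small, a middle and a large opening. While the jar stands upright, turn the dial so that the largest opening is at the pour mark (the small lug on the rim, on the side away from the tipping handle); then tip the jar over by its handle so that all three steel balls fall out into the catch tray below. Leave the dial at the largest opening, keep the balls in the tray, and do not push the tin, the pliers or the tape roll about.

Things in the scene. Friction and masses are not known exactly. Their poses are not given: they have to be found in the camera images.
- stand: Wooden bench dispenser, fixed. Origin on the bench top below the jar's pivot; +x: side to which the jar tips and pours (roughly away from the robot); z up. Its base is the catch tray: inside x = -48 to +168 mm, y = -68 to +68 mm, floor 8 mm, rims 54 mm high (rear rim at x = -53: 34 mm). Two cheeks at y = -73 and +73 mm, 135 mm high, 44 mm long in x, carry the jar.
- jar (a joint): Tipping angle of the jar about its pivot, which runs along the stand's y axis, 115 mm above the bench: 0 = upright (stop), grows as it leans to the stand's +x, 2.3 rad = stop, mouth down over the tray. Stiff hinge: it stays where it is left; 2 to 4 N at the handle move it. Past about 1.8 rad the balls roll out if the large opening is at the pour mark.
- jar_pivot (a point): Middle of the jar's pivot, 115 mm above the bench, over the stand's origin; turns with the jar (axes equal the stand's at joint 0). The jar is clear plastic, 91 mm across, from 36 mm below to 50 mm above this point, with a black cover (top at 53 mm) that has one wedge-shaped opening at its +x side, where the pour mark, a white lug, juts out 15 mm past the lid.
- handle_grip (a point): Middle of the steel tipping handle: round bar 12 mm thick, 112 mm long, parallel to the pivot and 118 mm from it; behind the jar (-x) at pivot height when upright. Two 8 mm arms at y = -54 and +54 mm join it to the pivot. It goes up over the pivot and on to +x (at 2.3 rad 79 mm ahead, 88 mm above). Pinched from above it can be led round, fingers down; the bar turns between the pads.
- dial (a joint): Angle of the dial lid, growing anticlockwise seen from above, 0 to 1.6 rad (stops). 0.15 = small round hole (5 mm) at the pour mark, 0.60 = middle round hole (10 mm), 1.50 = large wedge-shaped opening (about 28 mm). Light friction (0.04 N m); it stays where left. Aluminium, 94 mm across, its face 57 mm above the pivot (172 mm above the bench).
- knob_grip (a point): Centre of the dial's brass grip bar, on the dial's axis, 72 mm above the pivot with the jar upright. The bar is 48 mm long along this point's x axis, 12 mm wide along its y axis, and reaches from 2 mm above the dial face, over a low round collar, to 28 mm above the face (13 mm above this point). The bar turns with the dial.
- ball_1_center (a point): Centre of one of the three like steel balls, 13 mm across, 12 g; at the start loose on the floor of the jar. It fits only through the large opening.
- ball_2_center (a point): Centre of one of the three like steel balls, 13 mm across, 12 g; at the start loose on the floor of the jar. It fits only through the large opening.
- ball_3_center (a point): Centre of one of the three like steel balls, 13 mm across, 12 g; at the start loose on the floor of the jar. It fits only through the large opening.
- tin: Bystander: open tin with screws, 75 mm across, 73 mm high, standing loose to the stand's -y side. Origin under its centre.
- plier: Bystander: pliers with dark red handles, 176 mm long, 48 mm wide, 12 mm thick, lying loose to the stand's +y side. Origin under the centre.
- tape_roll: Bystander: roll of masking tape, 100 mm across, 25 mm high, lying loose to the stand's -y side, ahead of the tin. Origin under its centre.

How it is judged:
By the outcome, as a careful person would: the job done as asked, in the order asked, and still so for the second after the job is handed in, with the robot touching nothing.
It also fails if it takes over 51 s, if anything falls off the work surface, if the arm or the gripper's body presses on something with over 40 N, if the wrist force passes 120 N, or if a joint passes its speed limit or range.

## Robot

A 6-joint arm with a two-finger parallel gripper is mounted at the origin on a cart in front of the work surface, level with it; the furniture and walls round the work are solid. World frame = base frame: x ahead of the robot, y to its left, z up, the work surface at z = 0. Lengths are in mm, angles in rad, forces in N, time in s.
With the tool pointing down it reaches from about 425 to 950 mm from the base axis. Payload 3.5 kg.
Tool frame: the origin (TCP) lies where the fingers leave the gripper's body, on its centre line; the fingertips stand 73 mm ahead of it and the grasp point (between the pads) lies 54 mm ahead of it; z points along the fingers, y is the direction in which the jaws open and shut (so a half turn about z gives the same grasp; the last joint's range is limited). The gripper opens to 85 mm and grips with 20 to 120 N. Pads are 22 mm wide; open, the fingers measure 114 mm over their backs; the gripper's body (76 mm by 85 mm) begins 54 mm behind the grasp point. The pads swing forward as they close: fully open they stand 13 mm farther back than shut.
Start: joints at [-0.15, 0.286, 1.577, -0, 1.279, -0.15], TCP at [674.987, 0.032, 303.925] pointing down, gripper open.
Joint ranges: [-2.77, 2.77], [-0.9, 2.22], [0.21, 2.48], [-1.53, 4.67], [0.24, 2.81], [-2.84, 2.84]. Speed limits (rad/s): [2.79, 2.79, 3.14, 3.14, 3.14, 3.14].

## Interface

Orientations are given as [roll, pitch, yaw] about the fixed x, y, z axes, in that order (R = Rz(yaw) Ry(pitch) Rx(roll)).
In Python, from plant import robot gives the robot as it stands. The module is installed in compiled form; this text tells all that it offers.
- The arm moves only by the shell command python3 -m creep 'ROWS' [OPENING]. ROWS is text: rows parted by semicolons, each of 4 numbers parted by spaces: the shift along the tool's x, y, z in mm, then the turn about the tool's z in degrees. A call has 1 to 5 rows; each row is the pose to reach, as a shift and turn from the pose measured when the call began, along the tool's axes at that moment; what a row does not reach only later rows make up. A row lasts 1/8 s, in which the tool goes at most 62.5 mm and 10.7 degrees, less where a joint would pass 70% of its speed; a pose out of reach is approached as far as the arm can. A call with a gripper value outside its range is refused whole. OPENING is the finger opening in mm, from 0 to 85.4, set as the call begins (- or left out, the last holds). The fingers move at their own pace and stop on an object; the grip force is fixed at half the most. Time passes only in rows, so rows that repeat a pose let the fingers close. It gives the time, the measured TCP pose, the force and the opening at its end, in the units of the state.
- robot.state(): the state, without advancing time (a new reading comes with each control period).
- robot.capture(name): name is "scene" or "side" or "wrist"; returns (picture, depth): 420x560x3 uint8, blue, green, red; 420x560 float32, mm along the optical axis (not along the pixel's ray), 0 where there is no reading.
- robot.camera_model(name): a dict with "fovy" (degrees; the focal length in pixels is half the picture's height over the tangent of half this angle, whatever the lens; pixels are square), "cx", "cy" (the principal point, pixels), "R" (3x3) and "t" (3): a world point X has camera coordinates R X + t. Camera axes: x right, y down, z forward; pixel columns grow to the right and rows downward; lengths in mm; the calibration is good to about 2 mm. A picture is of the moment at which its call begins: read the wrist's pose just before it. camera_model takes no time and is no camera call; for the wrist camera it gives the pose at the moment of the call.
- robot.job_done(): hands the job in, once; it reports no verdict.
The state is a dict: "t": time; "joint_pos": joint angles; "joint_velocities": joint speeds; "tau": joint torques, N m; "tcp_pos": TCP position; "eef_rot": TCP orientation; "contact_force": force on the tool from outside, world axes, zero at the start; "moment": the same for the moment, N m; "gripper_width": opening from 0.0 (shut) to 1.0 (fully open).
Only numpy, scipy, OpenCV 4.12 (cv2) and the standard library are available. Lean on these libraries where they do the work, as an engineer would, in place of code of your own. Each camera call takes 0.05 s, during which the arm holds its last target.

## Working session

There is one attempt and no reset: what is moved stays moved. The work goes in short steps, Python scripts to look and compute and a shell command to move; the robot and the scene stay as the last step left them, time stands still between calls to the robot, and variables do not carry over. Pictures are saved under pics/ and viewed, and the job is handed in when it is done.

```bash
ls; mkdir -p pics; python3 - <<'E'
from plant import robot
import cv2,numpy as np
s=robot.state();print({k:np.round(v,3) for k,v in s.items()})
for n in("scene","side","wrist"):
    m=robot.camera_model(n);p,d=robot.capture(n);cv2.imwrite(f"pics/{n}0.png",p);np.savez(f"pics/{n}0.npz",p=p,d=d,**m)
    print(n,m["fovy"],m["cx"],m["cy"],np.round(m["R"],3).tolist(),np.round(m["t"],1))
E
```

```text
pics
{'t': np.float64(0.0), 'joint_pos': array([-0.15 ,  0.287,  1.578,  0.   ,  1.279, -0.15 ]), 'joint_velocities': array([ 0.   ,  0.   ,  0.001, -0.001,  0.001, -0.002]), 'tau': array([-0.0000e+00, -4.0598e+01, -2.9263e+01, -0.0000e+00,  6.0000e-03,
        0.0000e+00]), 'tcp_pos': array([6.74507e+02, 1.03000e-01, 3.02498e+02]), 'eef_rot': array([-3.139, -0.   ,  1.571]), 'contact_force': array([0.33 , 0.148, 0.072]), 'moment': array([-0.017, -0.026,  0.008]), 'gripper_width': np.float64(1.001)}
scene 46.70915020020278 283.9624229012672 204.55010774759904 [[0.899, -0.439, 0.011], [-0.236, -0.505, -0.83], [0.37, 0.744, -0.557]] [-574.8  252.7 1116.8]
side 54.940734630866395 273.13606076204525 213.84426305348188 [[0.999, 0.047, 0.006], [0.029, -0.522, -0.853], [-0.037, 0.852, -0.523]] [-613.7  109.9  961.2]
wrist 59.85955301863901 279.21558354690103 209.71446557992618 [[1.0, -0.0, -0.002], [0.0, -0.96, 0.28], [-0.002, -0.28, -0.96]] [-674.7  -37.   378.6]
```

View pics/scene0.png

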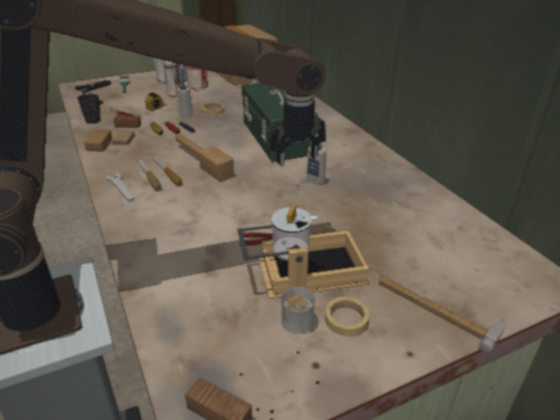

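View pics/side0.png

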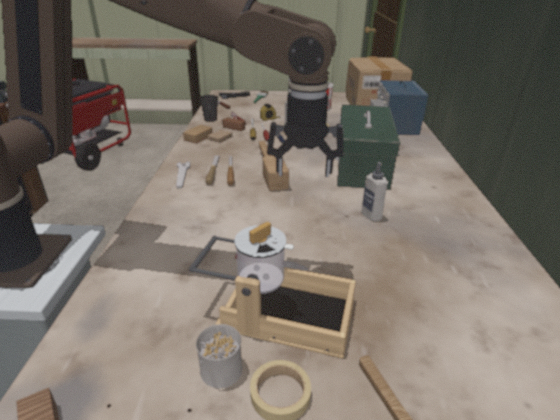

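View pics/wrist0.png

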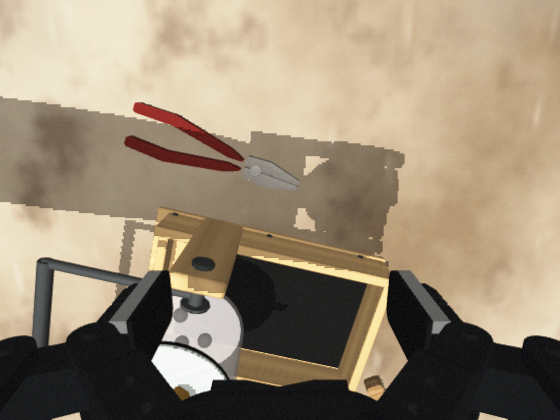

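```bash
cat > h.py <<'E'
import numpy as np,cv2
def load(n):
    return dict(np.load(f"pics/{n}.npz"))
def f(m): return 210/np.tan(np.radians(float(m["fovy"]))/2)
def ray(m,u,v,z):
    F=f(m);d=np.array([(u-m["cx"])/F,(v-m["cy"])/F,1.0]);R=m["R"];c=-R.T@m["t"];w=R.T@d
    return c+w*(z-c[2])/w[2]
def cloud(m):
    F=f(m);v,u=np.mgrid[0:420,0:560];d=m["d"]
    P=np.stack([(u-m["cx"])/F*d,(v-m["cy"])/F*d,d],-1)-m["t"]
    return P@m["R"]
def proj(m,X):
    F=f(m);c=m["R"]@np.asarray(X,float)+m["t"];return m["cx"]+F*c[0]/c[2],m["cy"]+F*c[1]/c[2]
E
python3 - <<'E'
from h import *
for n,(x0,y0,x1,y1) in(("scene0",(230,190,380,340)),("side0",(185,210,365,390))):
    m=load(n);c=m["p"][y0:y1,x0:x1];cv2.imwrite(f"pics/{n}_z.png",cv2.resize(c,(600,600),interpolation=cv2.INTER_CUBIC))
    P=cloud(m);hsv=cv2.cvtColor(m["p"],cv2.COLOR_BGR2HSV)
    sel=(P[...,2]>150)&(P[...,2]<215)&(m["d"]>0)&(P[...,0]<750)
    sel[:, :]&=True
    v,u=np.nonzero(sel);k=(u>x0)&(u<x1)&(v>y0)&(v<y1);v,u=v[k],u[k]
    Q=P[v,u];H=hsv[v,u]
    face=(abs(Q[:,2]-172)<4);print(n,len(Q),"face",face.sum(),Q[face].min(0),Q[face].max(0),np.median(Q[face],0))
    kn=(Q[:,2]>182);print("knob",kn.sum(),Q[kn].mean(0),Q[kn].max(0),Q[kn].min(0))
    if kn.sum()>5:
        X=Q[kn][:,:2];w,V=np.linalg.eigh(np.cov(X.T));print("axis",V[:,1],np.degrees(np.arctan2(V[1,1],V[0,1])),np.sqrt(w))
E
```

```text
scene0 1044 face 675 [ 546.51992745 -174.1491817   168.00710614] [652.87329678 -78.60593705 175.9419979 ] [ 587.37673637 -136.07106626  172.82010506]
knob 118 [ 589.60929293 -132.84582134  195.52299604] [ 611.34684712 -109.45133211  203.2141514 ] [ 572.89635581 -149.95632724  182.03617466]
axis [0.70686063 0.70735285] 45.01994205058177 [ 3.83667969 14.71890516]
side0 1702 face 985 [ 548.95780578 -173.54274989  168.01296753] [655.82576067 -79.22736978 175.85113344] [ 600.26813497 -139.70154201  172.57462925]
knob 277 [ 595.97526925 -130.72560782  193.9507123 ] [ 614.74463274 -107.72569823  202.67895546] [ 576.40744257 -147.15445033  182.07825444]
axis [0.70638924 0.7078236 ] 45.0581120745856 [ 3.23347398 14.7515063 ]
```

View pics/scene0_z.png

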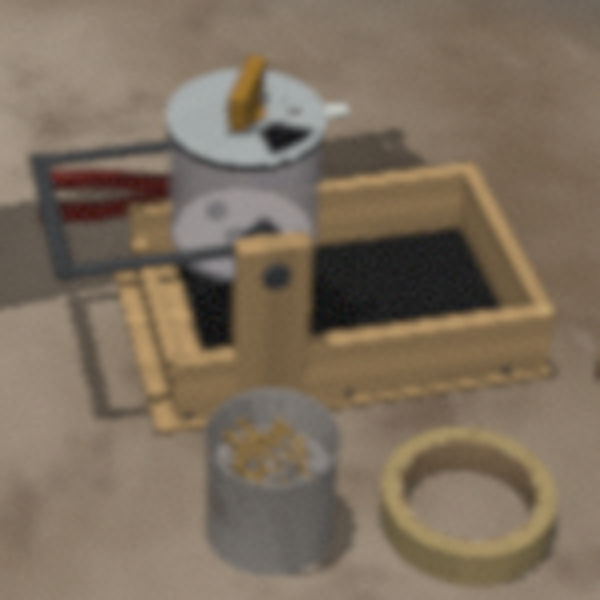

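View pics/side0_z.png

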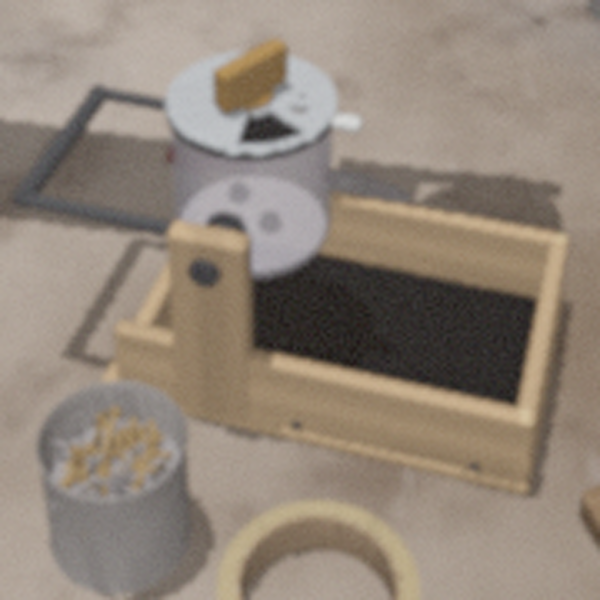

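```bash
python3 - <<'E'
from h import *
for n in("scene0","side0"):
    m=load(n);P=cloud(m)
    ok=(m["d"]>0)&(P[...,0]>430)&(P[...,0]<850)&(P[...,1]>-330)&(P[...,1]<60)
    hsv=cv2.cvtColor(m["p"],cv2.COLOR_BGR2HSV)
    # rim top: wood
    w=ok&(abs(P[...,2]-54)<3)&(hsv[...,1]>70)
    Q=P[w][:,:2].astype(np.float32);print(n,"rim",len(Q),cv2.minAreaRect(Q))
    w=ok&(abs(P[...,2]-118)<9)&(P[...,0]<540)
    Q=P[w];print("handle",len(Q),Q.min(0),Q.max(0))
    b=Q[Q[:,0]<505]
    X=Q[:,:2].astype(np.float32);print(cv2.minAreaRect(X))
    # lid
    w=ok&(abs(P[...,2]-172)<3)
    Q=P[w][:,:2].astype(np.float32);print("lid hull",cv2.minEnclosingCircle(Q))
    lug=ok&(abs(P[...,2]-167)<8)&(hsv[...,2]>150)
    Q=P[lug];c=np.median(Q,0);print('lugfar',Q[np.argmax(Q[:,0])])
    w=ok&(abs(P[...,2]-135)<3)&(hsv[...,1]>70);Q=P[w];print("cheek",len(Q),cv2.minAreaRect(Q[:,:2].astype(np.float32)))
    dk=ok&(P[...,2]>164)&(P[...,2]<178)&(hsv[...,2]<70)
    v,u=np.nonzero(dk);print("dark",len(v),[np.round(ray(m,u_,v_,170),0).tolist()[:2]+[u_,v_] for u_,v_ in list(zip(u,v))[::6]])
    print(np.round(ray(m,*((230+285/4,190+136/4) if n=='scene0' else (185+268/600*180,210+127/600*180)),170)))
    print('luguv',np.round(ray(m,*((230+345/4,190+109/4) if n=='scene0' else (185+358/600*180,210+122/600*180)),168)))
E
```

```text
scene0 rim 648 ((641.5631103515625, -184.88478088378906), (250.12046813964844, 237.28358459472656), 76.64969635009766)
handle 328 [ 460.26041531 -173.95602353  111.95976107] [539.86217939 -43.59489917 125.07701474]
((511.62469482421875, -107.03364562988281), (119.76884460449219, 81.42308044433594), 77.79784393310547)
lid hull ((600.1732177734375, -128.52854919433594), 53.92827606201172)
lugfar [ 654.15081716 -140.80891582  164.95883313]
cheek 81 ((576.1610717773438, -198.45709228515625), (16.992549896240234, 42.5334358215332), 82.04761505126953)
dark 37 [[602.0, -142.0, np.int64(297), np.int64(222)], [615.0, -148.0, np.int64(303), np.int64(222)], [609.0, -150.0, np.int64(301), np.int64(223)], [601.0, -150.0, np.int64(298), np.int64(224)], [613.0, -156.0, np.int64(304), np.int64(224)], [605.0, -157.0, np.int64(301), np.int64(225)], [603.0, -160.0, np.int64(301), np.int64(226)]]
[ 608. -153.  170.]
luguv [ 654. -142.  168.]
side0 rim 1179 ((647.1693115234375, -187.1793212890625), (244.19354248046875, 244.6496124267578), 80.84866333007812)
handle 484 [ 462.57372805 -172.41808554  110.40
[... 207 characters left out ...]
095779418945)
lugfar [ 655.91683776 -140.08117806  166.71633375]
cheek 108 ((578.34326171875, -198.11410522460938), (12.973416328430176, 40.77275848388672), 77.38477325439453)
dark 60 [[605.0, -141.0, np.int64(265), np.int64(245)], [605.0, -144.0, np.int64(265), np.int64(246)], [604.0, -147.0, np.int64(264), np.int64(247)], [597.0, -151.0, np.int64(260), np.int64(248)], [608.0, -150.0, np.int64(266), np.int64(248)], [597.0, -154.0, np.int64(260), np.int64(249)], [608.0, -153.0, np.int64(266), np.int64(249)], [596.0, -157.0, np.int64(259), np.int64(250)], [606.0, -156.0, np.int64(265), np.int64(250)], [596.0, -160.0, np.int64(259), np.int64(251)]]
[ 607. -151.  170.]
luguv [ 655. -141.  168.]
```

```bash
python3 -m creep '-42 -27 0 0; -85 -53 0 0; -127 -80 0 10; -127 -80 0 20; -127 -80 0 30'; python3 -m creep '0 0 0 10;0 0 0 15;0 0 0 15' 60; cat >cap.py <<'E'
import sys,time
from plant import robot
import cv2,numpy as np
tag=sys.argv[1]
for n in sys.argv[2:]:
    m=robot.camera_model(n);p,d=robot.capture(n);cv2.imwrite(f"pics/{n}{tag}.png",p);np.savez(f"pics/{n}{tag}.npz",p=p,d=d,**m)
s=robot.state();print({k:np.round(v,3).tolist() for k,v in s.items() if k in("t","tcp_pos","eef_rot","contact_force","gripper_width")})
E
python3 cap.py 1 wrist
```

```text
t: 0.78
tcp_pos: [594.0, -127.7, 302.6]
eef_rot: [-3.139, 0.001, 1.04]
contact_force: [0.4, 0.5, -0.4]
gripper_width: 1.001
t: 1.15
tcp_pos: [593.8, -127.7, 302.2]
eef_rot: [-3.139, 0.002, 0.779]
contact_force: [0.2, 0.0, -0.6]
gripper_width: 0.703
{'t': 1.2, 'tcp_pos': [593.877, -127.662, 302.264], 'eef_rot': [-3.139, 0.002, 0.78], 'contact_force': [-0.518, -0.261, -0.187], 'gripper_width': 0.703}
```

View pics/wrist1.png

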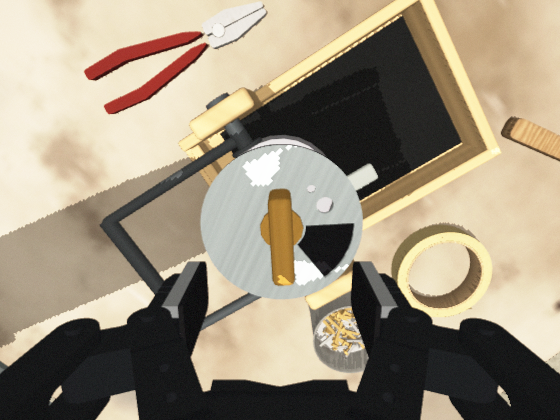

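```bash
python3 - <<'E'
from h import *
m=load("wrist1")
for nm,u,v,z in(("k1",280,190,200),("k2",284,277,200),("lugtip",373,176,165),("lugbase",358,185,165),("mid",324,205,172),("small",311,188,172),("wa",306,232,172),("wb",353,224,172),("wc",328,276,172)):
    X=ray(m,u,v,z);d=X[:2]-[594.5,-127.2];print(nm,X.round(1),np.hypot(*d).round(1),np.degrees(np.arctan2(d[1],d[0])).round(1))
hs=cv2.cvtColor(m["p"],cv2.COLOR_BGR2HSV)
mask=cv2.inRange(hs,(8,120,60),(28,255,255));P=cloud(m);mask[(P[...,2]<188)|(m["d"]==0)]=0
n,l,st,c=cv2.connectedComponentsWithStats(mask);i=1+np.argmax(st[1:,4]);v,u=np.nonzero(l==i);print(st[i])
X=np.array([ray(m,a,b,200)[:2] for a,b in zip(u,v)],np.float32);print(cv2.minAreaRect(X),X.mean(0))
E
```

```text
k1 [ 616.4 -107.   200. ] 29.8 42.7
k2 [ 584.9 -141.1  200. ] 16.9 -124.8
lugtip [ 654.1 -145.   165. ] 62.2 -16.7
lugbase [ 644.5 -142.9  165. ] 52.4 -17.4
mid [ 623.1 -135.6  172. ] 29.8 -16.4
small [ 624.8 -123.2  172. ] 30.5 7.6
wa [ 604.5 -140.   172. ] 16.3 -52.0
wb [ 627.  -155.8  172. ] 43.3 -41.3
wc [ 594.2 -169.7  172. ] 42.5 -90.4
[ 268  193   26   92 2042]
((598.422119140625, -125.7630615234375), (49.293922424316406, 11.771559715270996), 47.674346923828125) [ 598.9689  -124.99041]
```

```bash
python3 -m creep '2 1 25 0; 2 1 51 -1; 2 1 51 -1;2 1 51 -1' 50; python3 -m creep '0 0 0 0;0 0 0 0;0 0 0 0; 0 0 0 0;0 0 0 0' 4; python3 cap.py 2 side
```

```text
t: 1.7
tcp_pos: [596.3, -127.1, 252.2]
eef_rot: [-3.14, 0.001, 0.797]
contact_force: [0.1, 0.1, 0.7]
gripper_width: 0.586
t: 2.33
tcp_pos: [596.6, -126.9, 253.7]
eef_rot: [-3.141, 0.0, 0.797]
contact_force: [-2.6, 1.9, 5.7]
gripper_width: 0.12
{'t': 2.375, 'tcp_pos': [596.577, -126.885, 253.742], 'eef_rot': [-3.141, 0.0, 0.797], 'contact_force': [-1.528, 1.878, 5.834], 'gripper_width': 0.123}
```

View pics/side2.png

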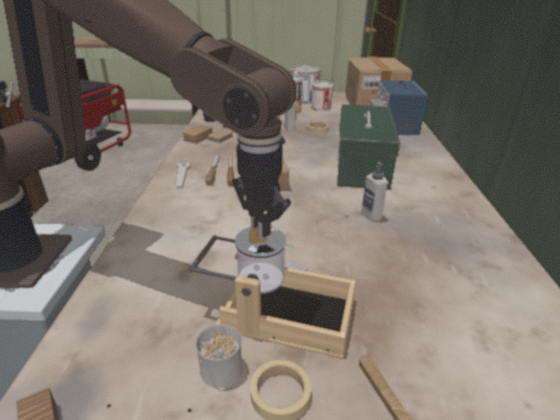

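The gripper holds the bar (force about 6 N upward, so the tips touch the collar). I'll turn anticlockwise now, lifting slightly.

```bash
python3 -m creep '0 0 -2 0;0 0 -2 -10;0 0 -2 -20;0 0 -2 -30;0 0 -2 -40'; python3 -m creep '0 0 0 -10; 0 0 0 -12;0 0 0 -12;0 0 0 -12'
```

```text
t: 3.0
tcp_pos: [596.3, -126.8, 253.9]
eef_rot: [-3.14, -0.001, 1.501]
contact_force: [2.4, 0.8, -5.1]
gripper_width: 0.121
t: 3.5
tcp_pos: [596.3, -126.8, 253.8]
eef_rot: [-3.14, -0.001, 1.709]
contact_force: [-0.1, -0.0, 0.2]
gripper_width: 0.123
```

```bash
python3 -m creep '0 0 0 0;0 0 0 0;0 0 -25 0;0 0 -50 0;0 0 -50 0' 50; python3 cap.py 3 wrist
```

```text
t: 4.12
tcp_pos: [597.4, -127.3, 306.6]
eef_rot: [3.138, 0.002, 1.709]
contact_force: [-0.4, -0.3, 0.3]
gripper_width: 0.591
{'t': 4.175, 'tcp_pos': [596.703, -127.064, 304.602], 'eef_rot': [3.141, 0.0, 1.709], 'contact_force': [0.948, -0.315, -0.515], 'gripper_width': 0.585}
```

View pics/wrist3.png

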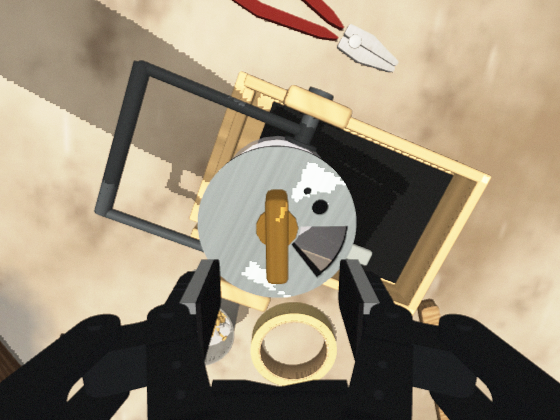

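```bash
python3 - <<'E'
from h import *
m=load("wrist3");p=m["p"]
cv2.imwrite("pics/w3z.png",cv2.resize(p[130:310,185:385],(800,720),interpolation=cv2.INTER_CUBIC))
E
```

```text
(no output)
```

View pics/w3z.png

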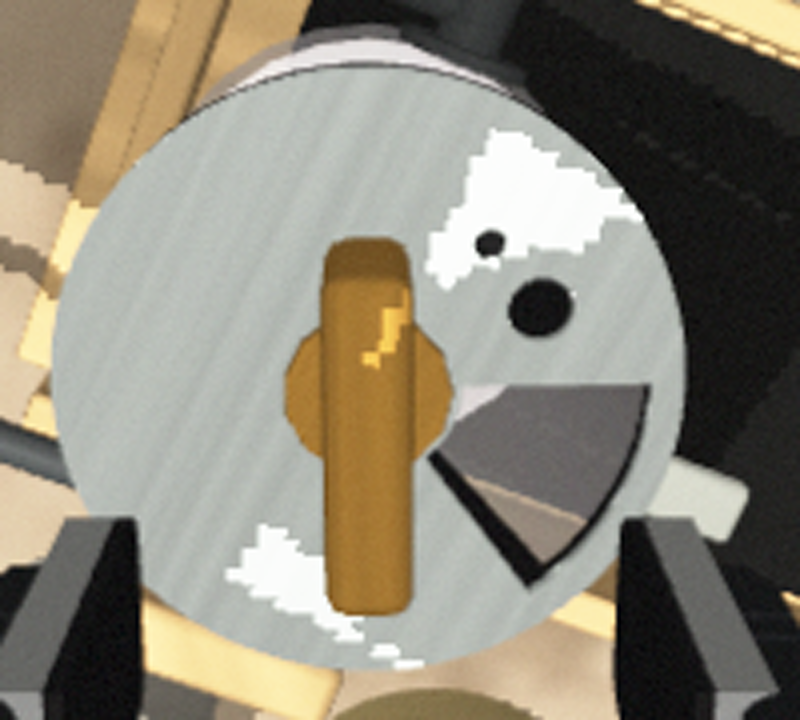

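```bash
python3 - <<'E'
from h import *
def z(u,v): return 185+u/4-.375,130+v/4-.375
m=load("wrist3");hs=cv2.cvtColor(m["p"],cv2.COLOR_BGR2HSV)
P=cloud(m);w=(abs(P[...,2]-172)<4)&(m["d"]>0)&(hs[...,1]<60)&(hs[...,2]>110)
Q=P[w];Q=Q[np.hypot(Q[:,0]-596,Q[:,1]+127)<60][:,:2].astype(np.float32);print("cloud circ",cv2.minEnclosingCircle(Q))
E_=np.array([ray(m,*z(u,v),172)[:2] for u,v in((53,350),(95,200),(190,110),(370,66),(540,105),(650,225),(686,370),(400,668),(250,630),(600,580),(160,590))])
A=np.c_[2*E_,np.ones(len(E_))];s=np.linalg.lstsq(A,(E_**2).sum(1),rcond=None)[0];c=s[:2];print("fit",c,np.sqrt(s[2]+c@c))
for nm,u,v,zz in(("small",489,243,172),("mid",540,307,172),("lug",745,490,165),("lug2",728,540,165),("lugb",678,462,165),("lugb2",652,505,165),("w1",650,385,172),("w2",530,587,172),("wi1",455,385,172),("wi2",428,452,172)):
    X=ray(m,*z(u,v),zz)[:2]-c;print(nm,np.hypot(*X).round(1),np.degrees(np.arctan2(X[1],X[0])).round(1))
m=load("wrist1");
E
python3 cap.py 4 scene side
python3 - <<'E'
from h import *
a=[]
for n,b in(("scene4",(262,195,327,245)),("side4",(225,220,300,275))):
    p=load(n)["p"][b[1]:b[3],b[0]:b[2]];a.append(cv2.resize(p,(600,420),interpolation=cv2.INTER_CUBIC)[:,:])
cv2.imwrite("pics/ss4.png",cv2.resize(np.hstack(a),(800,420//600*0+280)))
E
```

```text
cloud circ ((602.6079711914062, -129.46759033203125), 52.95234680175781)
fit [ 597.16121955 -126.37474506] 46.98212572115805
small 27.0 58.7
mid 27.2 32.6
lug 62.1 -11.4
lug2 63.5 -19.3
lugb 50.4 -10.4
lugb2 49.8 -19.6
w1 41.4 6.9
w2 41.7 -46.0
wi1 12.5 4.9
wi2 14.2 -44.8
{'t': 4.275, 'tcp_pos': [595.917, -126.718, 302.416], 'eef_rot': [-3.139, -0.002, 1.709], 'contact_force': [0.396, 0.911, -0.006], 'gripper_width': 0.588}
```

View pics/ss4.png

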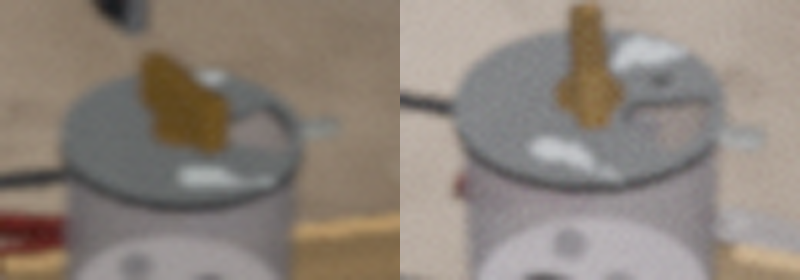

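Measured: the wedge's middle is about 4–5° short of the lug (dial ≈ 1.42). I'll regrasp and turn it a little further.

```bash
python3 -m creep '0 0 25 0; 0 0 49 0; 0 0 49 0;0 0 49 0' 40; python3 -m creep '0 0 0 0;0 0 0 0;0 0 0 0; 0 0 0 0' 4;  python3 -m creep '0 0 -1 -3;0 0 -1 -5;0 0 -1 -5;0 0 -1 -5'; python3 -m creep '0 0 0 0;0 0 0 0;0 0 -25 0;0 0 -50 0;0 0 -50 0' 50; python3 cap.py 5 wrist
python3 - <<'E'
from h import *
p=load("wrist5")["p"]
cv2.imwrite("pics/w5z.png",cv2.resize(p[130:310,185:385],(800,720),interpolation=cv2.INTER_CUBIC))
E
```

```text
t: 4.78
tcp_pos: [595.9, -126.7, 253.5]
eef_rot: [-3.138, -0.002, 1.709]
contact_force: [-0.1, -0.4, -0.1]
gripper_width: 0.469
t: 5.28
tcp_pos: [596.4, -126.9, 254.9]
eef_rot: [-3.14, -0.001, 1.709]
contact_force: [-0.4, -0.6, 6.2]
gripper_width: 0.124
t: 5.78
tcp_pos: [596.3, -126.9, 255.0]
eef_rot: [-3.14, -0.001, 1.796]
contact_force: [2.7, -0.8, -4.8]
gripper_width: 0.121
t: 6.4
tcp_pos: [597.4, -127.3, 308.4]
eef_rot: [3.138, 0.002, 1.796]
contact_force: [0.1, -0.4, 0.8]
gripper_width: 0.584
{'t': 6.45, 'tcp_pos': [596.669, -127.008, 306.292], 'eef_rot': [3.141, 0.0, 1.796], 'contact_force': [-1.058, -0.314, 0.191], 'gripper_width': 0.584}
```

View pics/w5z.png

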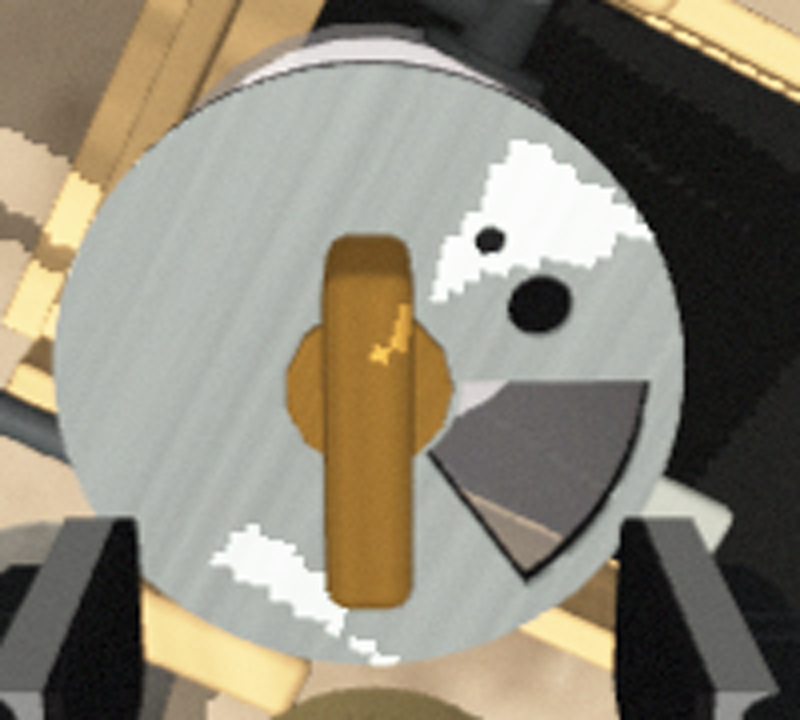

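Dial now lines up with the cover opening (black sliver gone, wedge (430–650, 385–580 in the zoom) faces the lug). Next, I'll move above the handle.

```bash
python3 -m creep '17 -36 0 9;35 -71 0 18;52 -106 0 26;52 -106 0 26;52 -106 0 26' 50;  python3 cap.py 6 wrist
```

```text
t: 7.08
tcp_pos: [481.9, -100.0, 305.7]
eef_rot: [3.141, -0.0, 1.343]
contact_force: [-0.6, -0.3, -0.1]
gripper_width: 0.582
{'t': 7.125, 'tcp_pos': [482.251, -100.16, 305.933], 'eef_rot': [3.141, -0.0, 1.343], 'contact_force': [-0.43, 0.173, 0.118], 'gripper_width': 0.585}
```

View pics/wrist6.png

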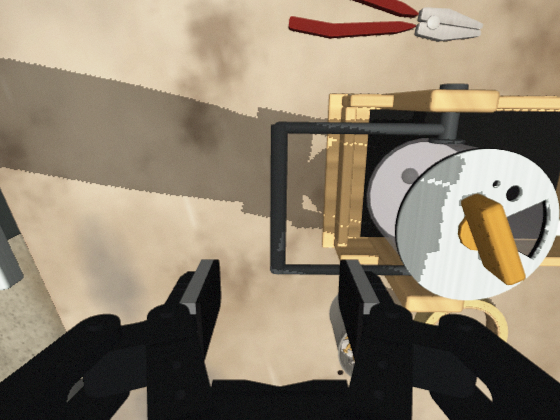

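```bash
python3 - <<'E'
from h import *
m=load("wrist6")
for u,v in((279,128),(279,268),(279,198)): print(ray(m,u,v,117).round(1))
E
```

```text
[494.9 -47.5 117. ]
[ 470.8 -150.9  117. ]
[483.5 -96.3 117. ]
```

```bash
python3 -m creep '0 0 45 0;0 0 90 0;0 0 135 0;0 0 135 0;0 0 135 0' 45; python3 -m creep '0 0 0 0;0 0 0 0;0 0 0 0; 0 0 0 0' 4; python3 cap.py 7 side
```

```text
t: 7.75
tcp_pos: [483.7, -100.7, 172.4]
eef_rot: [3.139, 0.0, 1.343]
contact_force: [-0.1, -0.4, 1.1]
gripper_width: 0.527
t: 8.25
tcp_pos: [481.5, -100.3, 174.1]
eef_rot: [-3.134, 0.001, 1.344]
contact_force: [-12.8, 1.7, 11.4]
gripper_width: 0.112
{'t': 8.3, 'tcp_pos': [481.509, -100.284, 174.143], 'eef_rot': [-3.135, 0.001, 1.344], 'contact_force': [-12.626, 1.465, 10.89], 'gripper_width': 0.116}
```

View pics/side7.png

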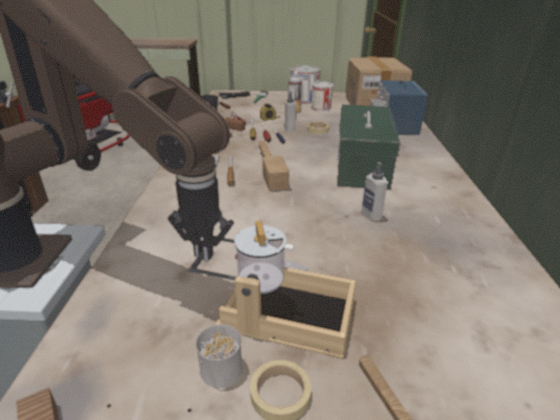

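```bash
python3 -m creep '0 0 -9 0;0 1 -18 0;0 3 -26 0;0 5 -35 0;0 8 -43 0'
```

```text
t: 8.93
tcp_pos: [488.8, -102.1, 217.2]
eef_rot: [-3.13, 0.001, 1.344]
contact_force: [-5.2, -0.6, -3.9]
gripper_width: 0.116
```

```bash
python3 -m creep '0 7 -15 0;0 17 -30 0;0 28 -42 0;0 42 -53 0;0 56 -62 0'
```

```text
t: 9.55
tcp_pos: [543.4, -115.1, 284.4]
eef_rot: [-3.124, 0.003, 1.345]
contact_force: [-13.2, -0.7, 11.6]
gripper_width: 0.11
```

```bash
python3 cap.py 8 side; python3 cap.py 8 scene
```

```text
{'t': 9.6, 'tcp_pos': [545.7, -115.764, 285.957], 'eef_rot': [-3.131, 0.003, 1.344], 'contact_force': [-11.849, 0.043, 13.305], 'gripper_width': 0.11}
{'t': 9.65, 'tcp_pos': [545.603, -115.728, 285.951], 'eef_rot': [-3.133, 0.003, 1.345], 'contact_force': [-10.243, 0.331, 15.42], 'gripper_width': 0.109}
```

View pics/side8.png

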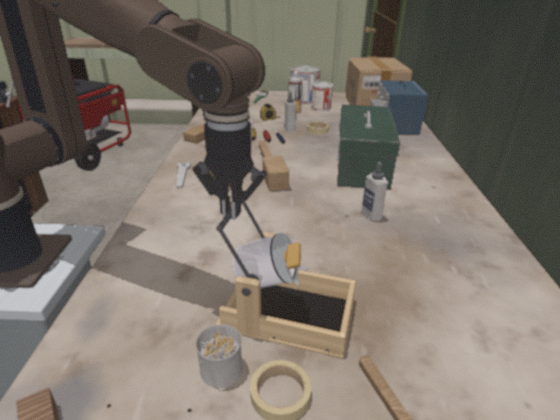

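The bar has slipped toward the fingertips (offset about 65 mm from the TCP). The hinge holds itself, so I'll reseat the grasp.

```bash
python3 -m creep '0 0 0 0;0 0 0 0;0 0 0 0' 30; python3 -m creep '0 0 6 0;0 0 12 0;0 0 12 0'; python3 -m creep '0 0 0 0;0 0 0 0;0 0 0 0;0 0 0 0' 4
```

```text
t: 10.02
tcp_pos: [546.2, -115.7, 286.4]
eef_rot: [-3.135, 0.003, 1.345]
contact_force: [-0.9, -0.1, -0.0]
gripper_width: 0.349
t: 10.4
tcp_pos: [545.6, -115.5, 273.0]
eef_rot: [-3.132, 0.002, 1.345]
contact_force: [0.3, -0.2, -0.5]
gripper_width: 0.347
t: 10.9
tcp_pos: [545.6, -115.5, 272.9]
eef_rot: [-3.132, 0.002, 1.344]
contact_force: [0.8, 0.1, -0.3]
gripper_width: 0.118
```

```bash
python3 cap.py 9 side; python3 - <<'E'
from h import *
p=load("side9")["p"]
cv2.imwrite("pics/s9z.png",cv2.resize(p[150:330,170:330],(640,600),interpolation=cv2.INTER_CUBIC))
E
```

```text
{'t': 10.95, 'tcp_pos': [545.559, -115.446, 272.897], 'eef_rot': [-3.132, 0.002, 1.344], 'contact_force': [0.059, 0.249, -0.02], 'gripper_width': 0.118}
```

View pics/s9z.png

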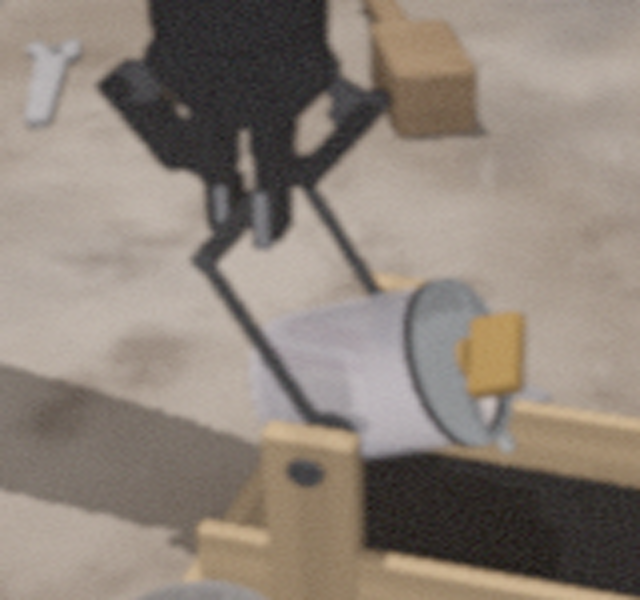

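```bash
python3 -m creep '0 14 -5 0;0 28 -9 0;0 43 -11 0;0 54 -11 0;0 66 -10 0'
```

```text
t: 11.58
tcp_pos: [610.0, -131.0, 284.8]
eef_rot: [-3.131, 0.005, 1.345]
contact_force: [-4.0, -1.5, 6.8]
gripper_width: 0.117
```

```bash
python3 -m creep '0 14 3 0;0 27 7 0;0 40 13 0;0 51 19 0;0 62 27 0'; python3 -m creep '0 0 0 0;0 0 0 0;0 0 0 0;0 0 0 0'; python3 cap.py 10 side scene
```

```text
t: 12.2
tcp_pos: [670.4, -145.6, 257.7]
eef_rot: [-3.13, 0.006, 1.345]
contact_force: [-4.5, -0.8, 1.6]
gripper_width: 0.118
t: 12.7
tcp_pos: [670.3, -145.6, 257.5]
eef_rot: [-3.13, 0.006, 1.345]
contact_force: [1.1, -2.3, -2.6]
gripper_width: 0.122
{'t': 12.8, 'tcp_pos': [670.3, -145.579, 257.508], 'eef_rot': [-3.13, 0.006, 1.345], 'contact_force': [1.465, -1.76, -1.686], 'gripper_width': 0.114}
```

```bash
python3 - <<'E'
from h import *
p=load("side10")["p"];q=load("scene10")["p"]
cv2.imwrite("pics/z10.png",np.hstack([cv2.resize(p[200:360,200:360],(400,400),interpolation=cv2.INTER_CUBIC),cv2.resize(q[180:320,240:380],(400,400),interpolation=cv2.INTER_CUBIC)]))
E
```

```text
(no output)
```

View pics/z10.png

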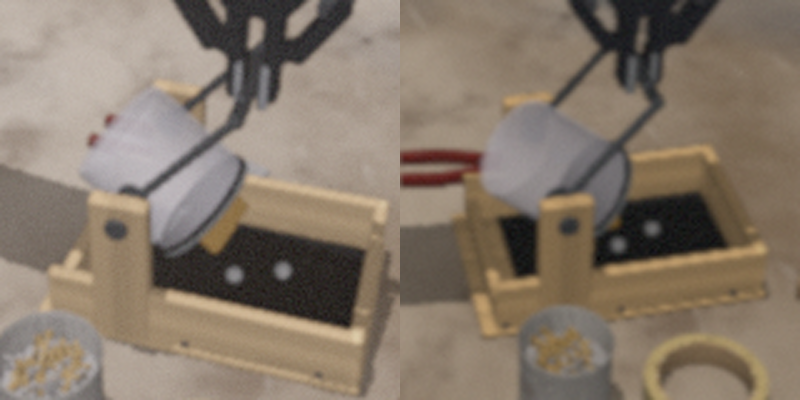

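```bash
python3 -m creep '0 3 3 0;0 3 3 0;0 0 0 0;0 3 3 0'; python3 -m creep '0 0 0 0;0 0 0 0;0 0 0 0;0 0 -40 0;0 0 -80 0' 50; python3 -m creep '-40 30 -30 0;-60 60 -30 0;-60 60 -30 0;-60 60 -30 0'; python3 cap.py 11 wrist side scene
```

```text
t: 13.3
tcp_pos: [672.9, -146.2, 255.2]
eef_rot: [-3.129, 0.006, 1.345]
contact_force: [-7.7, 1.0, 15.8]
gripper_width: 0.117
t: 13.92
tcp_pos: [673.8, -145.8, 335.0]
eef_rot: [-3.127, 0.006, 1.345]
contact_force: [-0.1, 0.5, 0.6]
gripper_width: 0.583
t: 14.42
tcp_pos: [719.0, -217.0, 363.3]
eef_rot: [-3.125, 0.005, 1.345]
contact_force: [0.4, -0.1, 0.5]
gripper_width: 0.584
{'t': 14.575, 'tcp_pos': [718.949, -216.471, 364.346], 'eef_rot': [-3.127, 0.005, 1.346], 'contact_force': [0.16, 0.311, -0.419], 'gripper_width': 0.586}
```

```bash
python3 - <<'E'
from h import *
p=load("side11")["p"];q=load("scene11")["p"]
cv2.imwrite("pics/z11.png",np.hstack([cv2.resize(p[200:360,200:360],(400,400),interpolation=cv2.INTER_CUBIC),cv2.resize(q[180:320,240:380],(400,400),interpolation=cv2.INTER_CUBIC)]))
E
```

```text
(no output)
```

View pics/z11.png

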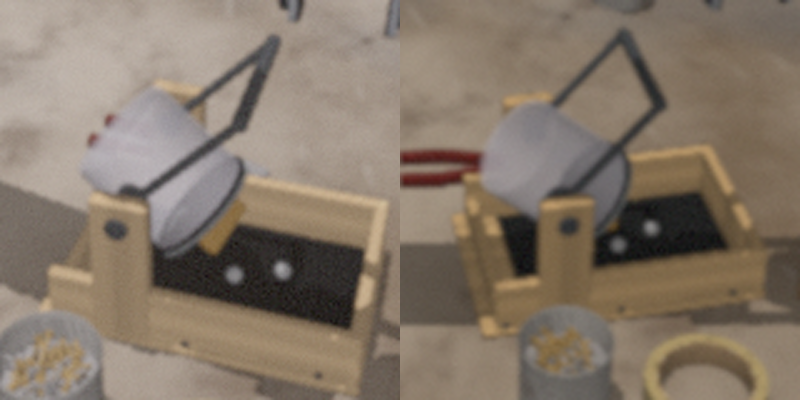

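View pics/wrist11.png

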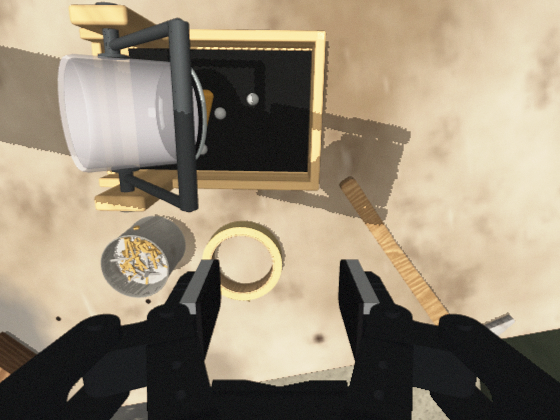

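```bash
python3 - <<'E'
from h import *
m=load("wrist11");p=m["p"]
cv2.imwrite("pics/w11z.png",cv2.resize(p[40:190,50:250],(800,600),interpolation=cv2.INTER_CUBIC))
for u,v in((252,99),(220,113),(203,150)):
    X=ray(m,u,v,15);d=X[:2]-[595.5,-127.1];print(X.round(),"stand xy",(d@[.9736,-.2284]).round(),(d@[.2284,.9736]).round())
E
```

```text
[ 702. -138.   15.] stand xy 106.0 14.0
[ 663. -144.   15.] stand xy 70.0 -1.0
[ 633. -179.   15.] stand xy 49.0 -42.0
```

View pics/w11z.png

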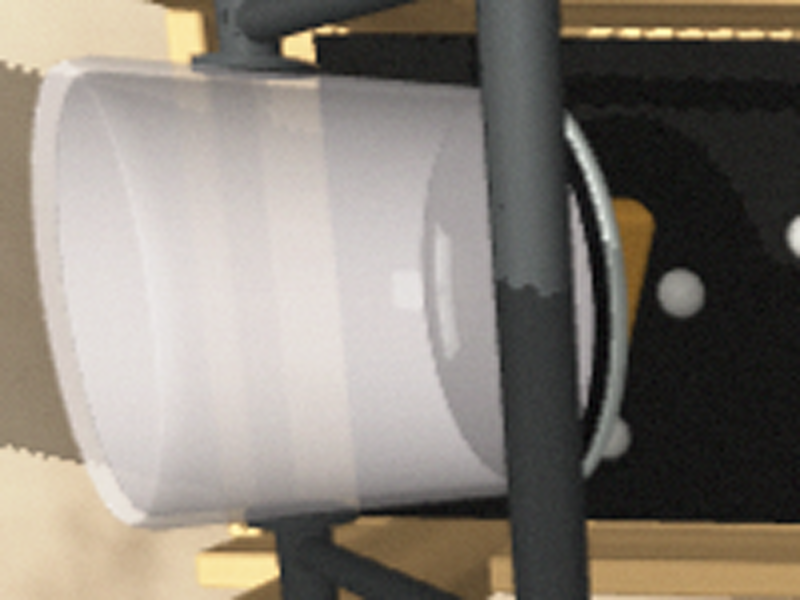

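The wrist view shows all three balls in the tray: (252,99), (220,113) and (203,150). The jar is empty and the opening still sits at the lug. I'll check quickly that the bystanders haven't moved, then hand in.

```bash
python3 - <<'E'
from h import *
a,b=load("side0")["p"],load("side11")["p"]
print("tin/tape diff",cv2.absdiff(a,b)[325:420,190:320].mean(), (cv2.absdiff(a,b)[325:420,190:320].max(2)>50).sum())
c,d=load("scene0")["p"],load("scene11")["p"]
print("plier",(cv2.absdiff(c,d)[228:246,244:271].max(2)>50).sum())
from plant import robot
robot.job_done();print(robot.state()["t"])
E
```

```text
tin/tape diff 4.195303643724697 110
plier 99
the job is handed in; nothing more can be done
the job is handed in; nothing more can be done
```

```bash
python3 - <<'E'
from h import *
a,b=load("side0")["p"],load("side11")["p"];c,d=load("scene0")["p"],load("scene11")["p"]
r=lambda i:cv2.resize(i,(390,285),interpolation=cv2.INTER_CUBIC)
cv2.imwrite("pics/cmp.png",np.vstack([np.hstack([r(a[325:420,190:320]),r(b[325:420,190:320])]),np.hstack([r(c[215:260,230:290]),r(d[215:260,230:290])])]))
E
```

```text
(no output)
```

View pics/cmp.png

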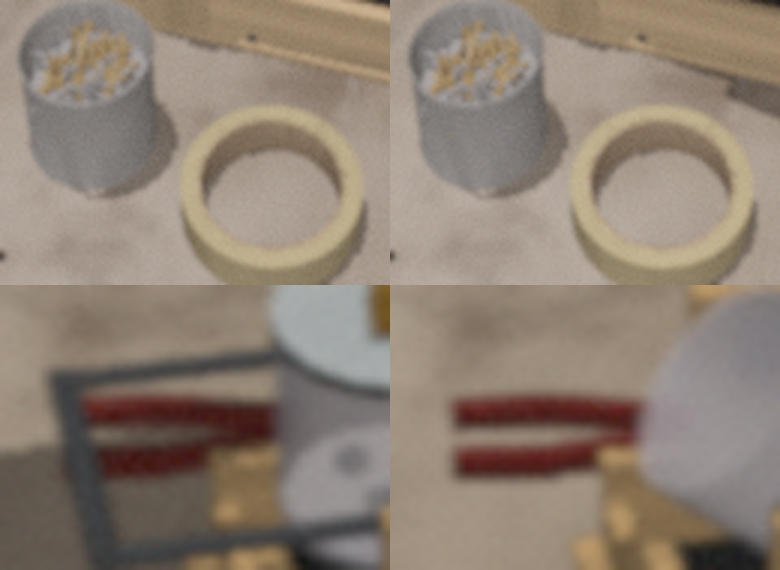

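The job is handed in: the dial is at the largest opening, the jar is tipped over, and all three steel balls are in the tray. My last state reading before the hand-in was at 14.6 s of the 51 s allowed.

- **Dial:** I turned it about 52° anticlockwise with the jar upright. A wrist picture then showed it 4–5° short, so I gripped it again and turned it 5° more. By eye, the next picture showed the opening lined up with the pour mark (about 1.50 rad).
- **Tipping:** I led the handle round to about 2.3 rad. On the way the bar slipped toward the fingertips, so I let go once at about 1.1 rad and gripped it again.
- **Balls:** In the last wrist picture they lie at about (106, 14), (70, −1) and (49, −42) mm in the stand's frame. The third is partly hidden behind the lid, and its edge is visible beside it. The jar looks empty.
- **Bystanders:** The pixel comparison I ran at the hand-in was not clean: 110 changed pixels around the tin and tape roll, and 99 around the pliers. Viewed side by side afterwards, the tin, tape roll and pliers are in the same places. The changes look like moved shadows and the handle no longer crossing the pliers.
- **Robot:** The gripper was open and clear of everything at the hand-in. The largest force I read between moves was about 18 N at the handle.

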